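Put the specimen jar away in the stay-lidded case

ROBOT

A 6-joint arm with a two-finger parallel gripper is mounted at the origin on the work surface. World frame = base frame: x ahead of the robot, y to its left, z up, the work surface at z = 0. Lengths are in m, angles in rad, forces in N, time in s.
With the tool pointing down it reaches from about 0.35 to 0.85 m from the base axis. Payload 8.1 kg.
Tool frame: the origin (TCP) lies midway between the tips of the shut fingers; the grasp point (between the pads) lies 19 mm behind it; z points along the fingers, y is the line along which they close (so a half turn about z gives the same grasp; the last joint's range is limited). The gripper opens to 85 mm and grips with 20 to 120 N. Pads are 22 mm wide; open, the fingers measure 114 mm over their backs; the gripper's body (76 mm by 85 mm) begins 54 mm behind the grasp point. The pads swing forward as they close: fully open they stand 13 mm farther back than shut.
Start: joints at [1.139, 0.13, 1.488, -0, 1.523, -0.085], TCP at [0.204, 0.564, 0.231] pointing down, gripper open.
Joint ranges: [-2.96, 2.96], [-0.89, 2.26], [0.02, 2.5], [-1.34, 4.48], [0, 2.73], [-2.66, 2.66]. Speed limits (rad/s): [2.39, 2.39, 2.79, 3.14, 3.14, 3.14].

INTERFACE

Orientations are given as [roll, pitch, yaw] about the fixed x, y, z axes, in that order (R = Rz(yaw) Ry(pitch) Rx(roll)).
In Python, from workcell import env gives the robot as it stands.
- The arm moves only by the tool carry_out, never from a script. Its argument "commands" is a list that holds one entry, the list of rows, each a list of 5 numbers: the shift along the tool's x, y, z in mm, then the turn about the tool's z in rad, then the gripper's target within -1 to 1 (fully open at 1, half-way at 0, shut at -1). In form: [[[x, y, z, turn, jaw], ...]]. A call has exactly 5 rows; each row is the pose to reach, as a shift and turn from the pose commanded when the call began, along the tool's axes at that moment; what a row does not reach only later rows make up. A row lasts 1/8 s, in which the tool goes at most 62.5 mm and 10.7 degrees, less where a joint would pass 70% of its speed; a pose out of reach is approached as far as the arm can. A call with a gripper value outside its range is refused whole. The fingers move at their own pace and stop on an object; the grip force is fixed at half the most. Time passes only in rows, so rows that repeat a pose let the fingers close, or fill a call up. It gives the time, the measured TCP pose, the force, the opening and the grip force at its end, in the units of the state.
- env.get_obs(): the state, without advancing time (a new reading comes with each control period).
- env.grab_frame(name): name is "side" or "top" or "wrist"; returns a dict with "color" (400x640x3 uint8, red, green, blue), "fovy" (degrees; the focal length in pixels is half the picture's height over the tangent of half this angle, whatever the lens; pixels are square), "cx", "cy" (the principal point, pixels), "eye" and "orientation" of the camera in the world. Camera axes: x right, y up, looking along -z (the intrinsics and any distortion apply to the point x, -y, -z); pixel columns grow to the right and rows downward; lengths in m; the calibration is good to about 2 mm. The wrist camera is an equidistant fisheye: a pixel r from the principal point sees the ray r / f radians off the axis. A picture is of the moment at which its call begins. There is no depth.
- env.close_job(): hands the job in; it is judged then, once.
The state is a dict: "time": time; "q": joint angles; "joint_velocities": joint speeds; "joint_efforts": joint torques, N m; "ee_pos": TCP position; "tool_rot": TCP orientation; "contact_force": force on the tool from outside, world axes, zero at the start; "moment": the same for the moment, N m; "gripper_width": opening from 0.0 (shut) to 1.0 (fully open); "grasp_force": force on a finger pad.
Only numpy, scipy, OpenCV 4.12 (cv2) and the standard library are available. Lean on these libraries where they do the work, as an engineer would, in place of code of your own. Each camera call takes 0.05 s, during which the arm holds its last target. There are 200 camera calls.

TASK

Put the little specimen jar away in the wooden case: raise the lid by its bar handle until the folding stay snaps past straight and holds the lid up by itself, stand the jar upright inside, then break the stay's joint by its knob and ease the lid down until it is fully shut. Never force the lid or the stay or let the lid drop, set the glass jar down gently, and leave the other things on the table where they are.

Things in the scene. Friction and masses are not known exactly. Their poses are not given: they have to be found in the camera images.
- case: open-topped pale wooden case, fixed to the table, 180 (x) by 180 (y) by 110 mm high, walls and floor 8 mm; origin under its centre at table level, z up. The lid's hinge runs along x at the top of its +y side; the lid's free edge is over the -y side. A folding stay of two 63 mm steel links is on the outside of its -x end, the end nearer the robot.
- hinge (a point): middle of the lid's hinge axis: in the case's frame x 0, y 90, z 110 mm
- lid (a joint): lid angle, rad: 0 shut, grows as it rises. The lid is a 180 x 180 x 15 mm wooden board, about 0.4 to 0.65 kg, its underside level with the hinge axis; the hinge has next to no friction, so the unsupported lid falls. Where the stay stops it, its highest point, is not known beforehand: anywhere from about 1.27 to 1.49 rad
- handle (a point): middle of the steel bar handle at the lid's free edge: a round bar 12 mm thick and 110 mm long, parallel to the hinge, held out 40 mm beyond the free edge by a post at each end; 220 mm from the hinge axis and 7.5 mm above the level of the lid's underside (z 117.5 mm with the lid shut)
- stay_joint (a point): the stay's middle joint, between its two links, in the plane of the case's -x end. Lid shut: folded low, towards the free edge. Lid at its highest: links straight. A weak spring carries it 0.25 rad past straight, against a stop, once the lid has been raised right to its highest point, felt as a firm stop, and is let go; the lid then settles back 0.03 rad and is held: locked
- stay_slot (a point): middle of the slotted plate on the case's -x end in which the lower link's pivot is clamped: 50 mm from the hinge axis towards the free edge and 30 mm below the rim. The pivot itself is clamped up to 4 mm above or below this point; that sets how far the lid opens
- lid_pivot (a point): pivot of the stay's upper link on the lid's -x end edge: 90 mm from the hinge, 7.5 mm above the level of the lid's underside; moves with the lid
- knob_grip (a point): centre of the black free-turning knob on the stay's middle joint, a cylinder 16 mm thick, 40 mm long, axis along the case's x; this point is 50 mm out from the case's end wall. It swings on a 63 mm arc about the lower pivot. Locked, it lies a little to the hinge side; pulled towards the free edge (a newton or two) it breaks the stay, then lid and knob go down together, the knob to about 57 mm above the table
- jar: closed amber glass specimen jar with a white cap, 44 mm diameter, 70 mm high, about 0.1 to 0.17 kg; origin at the centre of its underside, z up
- dish: white dish, 80 mm across, 14 mm high, origin under its centre; not to be moved
- pencil_case: blue pencil case, 190 x 70 x 50 mm, origin under its centre; not to be moved
- microscope: white school microscope, 150 x 110 mm foot, 300 mm high, origin under the foot's centre; not to be moved
- bush (a joint): stretch of the stiff rubber bush that carries the stay's lower pivot, m: 0 unloaded, plus when the stay is pulled up, minus when pushed down, 1 mm for every 60 N. Lifting on against the stop with 14 N at the handle stretches it 1.2 mm, which is too much: feel for the stop with about 5 N
Mind the look-alikes: they are no part of the job. Leave any blue look-alike of the jar alone.

How it is judged:
By the outcome, as a careful person would: the job done as asked, in the order asked, and still so for the second after the job is handed in, with the robot touching nothing.
It also fails if it takes over 72 s, if anything falls off the work surface, if the arm or the gripper's body presses on something with over 40 N, if the wrist force passes 120 N, or if a joint passes its speed limit or range.

## Working session

There is one attempt and no reset: what is moved stays moved. The work goes in short steps, Python scripts to look and compute and a tool call to move; the robot and the scene stay as the last step left them, time stands still between calls to the robot, and variables do not carry over. Pictures are saved under pics/ and viewed, at most 10 in all, crops included, and the job is handed in when it is done.

Besides the shell and the picture viewer there is one more tool, called after ">>>" as name([rows], argument=value, ...), one row to a line, values as JSON. carry_out: Moves the arm, as the interface text tells. Its arguments: {"type":"object","properties":{"commands":{"type":"array"}},"required":["commands"]}

```bash
ls; mkdir -p pics; cat > look.py <<'E'
import numpy as np, cv2, sys
from workcell import env
for n in sys.argv[2:]:
    f=env.grab_frame(n); cv2.imwrite(f'pics/{sys.argv[1]}_{n}.png',f['color'][:,:,::-1]); np.savez(f'pics/{sys.argv[1]}_{n}.npz',**f)
    print(n,{k:np.round(v,4).tolist() if hasattr(v,'__len__') else v for k,v in f.items() if k!='color'})
E
python3 look.py a side top wrist; python3 -c "
from workcell import env
print(env.get_obs())"
python3 -c "
import cv2,numpy as np
cv2.imwrite('pics/a_all.png',np.vstack([cv2.imread(f'pics/a_{n}.png')[:,:] for n in('side','top')])[:,:])
a=cv2.imread('pics/a_all.png');print(a.shape)"
```

```text
pics
side {'fovy': 56.41702415606475, 'cx': 323.3500091288647, 'cy': 200.5782993662051, 'eye': [0.1743, -0.8369, 0.6209], 'orientation': [1.0542, 0.0038, -0.4075]}
top {'fovy': 43.32501164641485, 'cx': 320.9722160246136, 'cy': 205.12950084323404, 'eye': [0.3479, 0.0251, 1.6324], 'orientation': [0.1461, 0.0018, -1.5437]}
wrist {'fovy': 65.70646984690485, 'cx': 317.79660546322526, 'cy': 203.5639281443246, 'eye': [0.132, 0.5899, 0.3719], 'orientation': [-0.3015, 0.0015, 1.2253]}
{'time': 0.15, 'q': array([ 1.13860045e+00,  1.30995990e-01,  1.48904945e+00,  1.24149322e-05,
        1.52302660e+00, -8.53953189e-02]), 'joint_velocities': array([-0.00043246, -0.00315987, -0.00412541, -0.00069405, -0.0004794 ,
       -0.00047848]), 'joint_efforts': array([ 7.14373182e-04, -5.70058036e+01, -5.01161885e+01, -1.83743637e-04,
        9.54078685e-03,  3.11376516e-05]), 'ee_pos': array([0.20372136, 0.56388788, 0.2304693 ]), 'tool_rot': array([-3.14011971e+00, -1.38533911e-04,  2.79479139e+00]), 'contact_force': array([0.1713774 , 0.10238599, 0.07464333]), 'moment': array([-0.02014928, -0.00538357, -0.02946485]), 'grasp_force': 0.0, 'gripper_width': 1.003529485559971}
(800, 640, 3)
```

View pics/a_side.png

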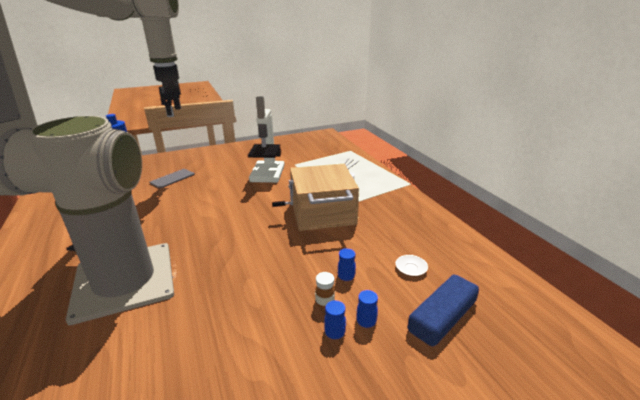

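View pics/a_top.png

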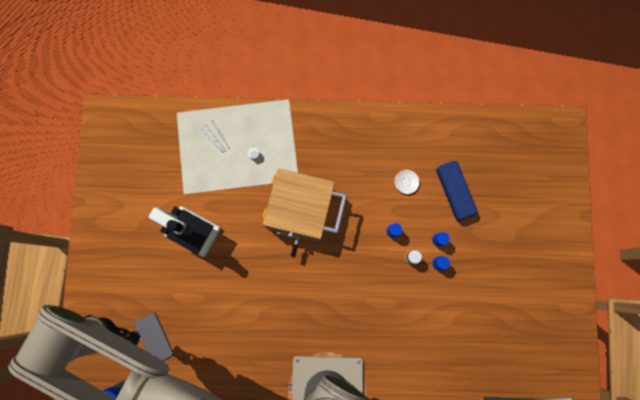

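The side view shows the case at (323,195), with its handle facing the camera and the knob at (280,204). The white-capped jar is at (325,288), among blue look-alikes. In the top view the lid is at (300,204), the knob at (294,246), the jar at (414,257), and a second white disc at (254,153). I'll zoom in on these.

```bash
cat > cam.py <<'E'
import numpy as np
from scipy.spatial.transform import Rotation as R
def load(n): return dict(np.load(f'pics/{n}.npz'))
def foc(f): return f['color'].shape[0]/2/np.tan(np.radians(f['fovy'])/2)
def rot(f): return R.from_euler('xyz',f['orientation']).as_matrix()
def ray(f,u,v):
    d=rot(f)@np.array([(u-f['cx'])/foc(f),-(v-f['cy'])/foc(f),-1.]); return f['eye'],d/np.linalg.norm(d)
def plane(f,u,v,z):
    e,d=ray(f,u,v); return e+d*(z-e[2])/d[2]
def tri(fs,uvs):
    A=0;b=0
    for f,(u,v) in zip(fs,uvs):
        e,d=ray(f,u,v); P=np.eye(3)-np.outer(d,d); A=A+P;b=b+P@e
    return np.linalg.solve(A,b)
def proj(f,p):
    c=rot(f).T@(np.asarray(p,float)-f['eye']); return np.array([f['cx']-foc(f)*c[0]/c[2],f['cy']+foc(f)*c[1]/c[2]])
E
python3 - <<'E'
import cv2,numpy as np
from cam import *
t=load('a_top');s=load('a_side')
for n,f in(('top',t),('side',s)):
    h=cv2.cvtColor(f['color'],cv2.COLOR_RGB2HSV)
    m=((h[...,1]<60)&(h[...,2]>130)).astype(np.uint8)
    k,l,st,c=cv2.connectedComponentsWithStats(m)
    print(n,[(st[i].tolist(),c[i].round(1).tolist()) for i in range(1,k) if 25<st[i,4]<1500])
for uv,z in [((414,257),.07),((254,153),.07),((407,181),.014),((294,246),.06)]: print(plane(t,*uv,z).round(3))
a=cv2.resize(t['color'][140:290,225:465],None,fx=3,fy=3,interpolation=2)[:,:]
b=cv2.resize(s['color'][150:310,250:450],None,fx=3,fy=3,interpolation=2)
cv2.imwrite('pics/z1.png',a[:,:,::-1]);cv2.imwrite('pics/z2.png',b[:,:,::-1])
E
```

```text
top [([395, 170, 25, 24, 456], [406.7, 181.7]), ([323, 192, 23, 40, 171], [337.6, 211.7]), ([179, 206, 41, 25, 109], [201.0, 218.2]), ([149, 208, 35, 19, 286], [161.1, 216.8]), ([408, 250, 14, 13, 143], [414.5, 256.4]), ([11, 360, 65, 40, 301], [41.1, 381.8]), ([9, 366, 55, 34, 204], [33.8, 384.2]), ([137, 379, 56, 21, 678], [160.0, 391.9]), ([312, 380, 37, 20, 379], [328.4, 392.4]), ([553, 398, 18, 2, 28], [562.6, 398.6])]
side [([213, 124, 11, 20, 170], [218.4, 133.6]), ([162, 126, 47, 25, 865], [185.3, 138.0]), ([137, 133, 20, 22, 318], [146.7, 143.1]), ([36, 135, 29, 3, 46], [47.5, 136.3]), ([249, 158, 35, 24, 542], [266.6, 170.5]), ([151, 169, 42, 16, 255], [171.4, 176.8]), ([308, 190, 45, 12, 159], [330.2, 196.9]), ([125, 244, 48, 63, 1376], [155.6, 276.8]), ([396, 255, 32, 21, 526], [411.2, 265.0]), ([316, 272, 18, 16, 217], [324.7, 278.9])]
[ 0.424 -0.257  0.07 ]
[0.74  0.252 0.07 ]
[ 0.673 -0.245  0.014]
[0.448 0.115 0.06 ]
```

View pics/z1.png

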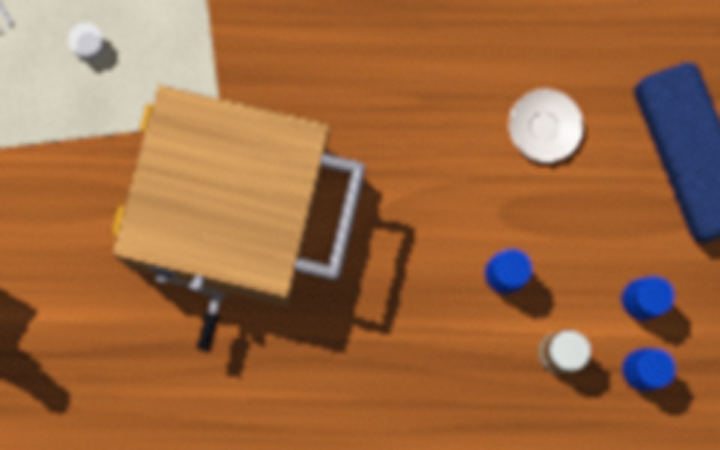

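View pics/z2.png

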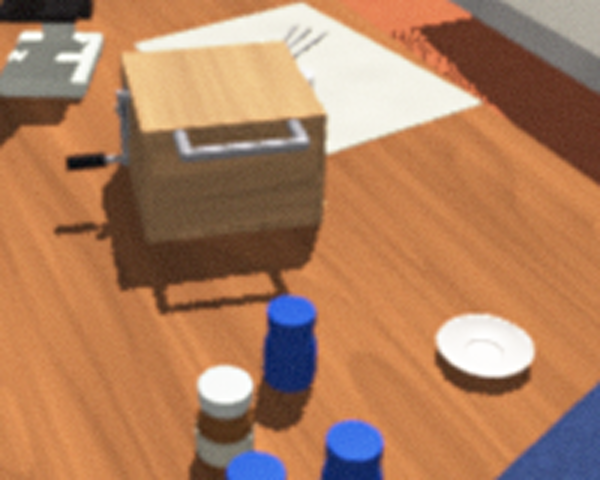

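```bash
python3 - <<'E'
import cv2,numpy as np
from cam import *
t=load('a_top');s=load('a_side')
h=cv2.cvtColor(t['color'],cv2.COLOR_RGB2HSV)
for p in [(300,205),(280,200),(320,225),(350,160),(375,190)]: print('hsv',p,h[p[1],p[0]])
m=((h[...,0]>=13)&(h[...,0]<22)&(h[...,2]>140)).astype(np.uint8); m[:160]=0;m[250:]=0;m[:,:255]=0;m[:,345:]=0
m=cv2.morphologyEx(m,cv2.MORPH_OPEN,np.ones((5,5)))
c=max(cv2.findContours(m,0,1)[0],key=cv2.contourArea)
P=np.array([plane(t,*q[0],.125)[:2] for q in c])
r=cv2.minAreaRect((P*1000).astype(np.float32));print('lid rect',r);print(cv2.boxPoints(r))
# bar two-view
for a,b in (((362,165),(305,143)),((335,272),(180,150))):
    print('bar end',tri([t,s],[(225+a[0]/3,140+a[1]/3),(250+b[0]/3,150+b[1]/3)]).round(4))
print('jar cap',tri([t,s],[(414.5,256.4),(324.7,278.9)]).round(4), plane(t,414.5,256.4,.07).round(4))
print('knob end->',tri([t,s],[(225+205/3,140+347/3),(250+68/3,150+163/3)]).round(4))
m=((h[...,0]>105)&(h[...,0]<130)&(h[...,1]>150)).astype(np.uint8)
k,l,st,cc=cv2.connectedComponentsWithStats(m)
for i in range(1,k):
    if st[i,4]>60: print('blue',st[i],plane(t,*cc[i],.06).round(3))
E
```

```text
hsv (300, 205) [ 16 139 207]
hsv (280, 200) [ 16 139 205]
hsv (320, 225) [ 16 141 203]
hsv (350, 160) [ 13 190 173]
hsv (375, 190) [ 13 191 170]
lid rect ((571.5524291992188, 97.22245788574219), (270.6448059082031, 272.8858947753906), 2.6452417373657227)
[[430.07715  227.27464 ]
 [442.67126  -45.320473]
 [713.0277   -32.829727]
 [700.4336   239.76538 ]]
bar end [ 0.6028 -0.0401  0.1181]
bar end [ 0.4909 -0.0145  0.1232]
jar cap [ 0.4251 -0.2597  0.065 ] [ 0.4254 -0.2589  0.07  ]
knob end-> [0.4177 0.1162 0.0567]
blue [ 438  162   38   58 1129] [ 0.638 -0.393  0.06 ]
blue [387 224  15  13 151] [ 0.506 -0.197  0.06 ]
blue [433 233  16  13 171] [ 0.483 -0.343  0.06 ]
blue [433 257  17  13 177] [ 0.408 -0.342  0.06 ]
blue [104 387  16  11 104] [-0.001  0.644  0.06 ]
```

```bash
python3 - <<'E'
import cv2,numpy as np
from cam import *
t=load('a_top')
h=cv2.cvtColor(t['color'],cv2.COLOR_RGB2HSV)
m=((h[...,0]>=13)&(h[...,1]<163)&(h[...,1]>110)&(h[...,2]>140)).astype(np.uint8); m[:160]=0;m[250:]=0;m[:,:255]=0;m[:,345:]=0
m=cv2.morphologyEx(m,cv2.MORPH_OPEN,np.ones((5,5)))
c=max(cv2.findContours(m,0,1)[0],key=cv2.contourArea)
P=np.array([plane(t,*q[0],.125)[:2] for q in c])
r=cv2.minAreaRect((P*1000).astype(np.float32));print('lid rect',r);print(cv2.boxPoints(r))
M=cv2.moments(m,True);print(plane(t,M['m10']/M['m00'],M['m01']/M['m00'],.125))
# side lines: fit each edge
b=cv2.boxPoints(r)/1000
for i in range(4):
    a,d=b[i],b[(i+1)%4]-b[i];L=np.linalg.norm(d);d/=L
    w=P-a; n=abs(w[:,0]*d[1]-w[:,1]*d[0]); tt=w@d; q=P[(n<.008)&(tt>.02)&(tt<L-.02)]
    l=cv2.fitLine((q*1000).astype(np.float32),cv2.DIST_HUBER,0,.01,.01).ravel();print('edge',np.degrees(np.arctan2(l[1],l[0])),l[2:])
E
```

```text
lid rect ((575.4107055664062, 101.70126342773438), (181.62664794921875, 180.8174285888672), 78.03609466552734)
[[468.14062   31.601868]
 [645.0304    -5.880768]
 [682.6808   171.80066 ]
 [505.79102  209.2833  ]]
[0.57384321 0.10190505 0.125     ]
edge -12.254653 [555.56635  16.34525]
edge 78.9342 [660.984     81.776596]
edge -12.705105 [593.5653 188.6594]
edge 77.94453 [488.80167  121.259575]
```

```bash
cat > mv.py <<'E'
import numpy as np
from scipy.spatial.transform import Rotation as R
from workcell import env
A=-0.215; C=np.array([.5745,.102,0.])
Rc=R.from_euler('z',A).as_matrix()
w=lambda p: C+Rc@(np.array(p)/1000.)           # case mm -> world m
def case(p): return (Rc.T@(np.array(p)-C))*1000
def tool(p,p0,yaw):                            # world target -> tool shift mm
    return (R.from_euler('xyz',[np.pi,0,yaw]).as_matrix().T@(np.array(p)-p0)*1000).round(1)
def obs():
    o=env.get_obs(); print('t',round(o['time'],2),'case',case(o['ee_pos']).round(1),'rot',o['tool_rot'].round(3),'F',(Rc.T@o['contact_force']).round(1),'w',round(o['gripper_width']*85,1),'gf',round(o['grasp_force'],1)); return o
E
python3 - <<'E'
from mv import *
o=obs();p=o['ee_pos'];y=2.795
bar=w([0,-130,98.5]);print(bar)
print(tool([.30,.25,.23],p,y)); b=[.30,.25,.23]
print('at yaw 2.927',tool([bar[0],bar[1],.2],b,2.927))
E
```

```text
t 0.15 case [-460.8  372.1  230.5] rot [-3.14  -0.     2.795] F [0.1 0.1 0.1] w 85.3 gf 0.0
[ 0.54676483 -0.02500693  0.0985    ]
[-197.2 -262.5    0.5]
at yaw 2.927 [-299.7 -216.2   30. ]
```

>>> carry_out([
  [[-39,-52,0,-0.132,-0.2],[-79,-105,0,-0.132,-0.2],[-118,-158,0,-0.132,-0.2],[-158,-210,0,-0.132,-0.2],[-197,-262,0,-0.132,-0.2]],
])

```text
time: 0.78
ee_pos: [0.2957, 0.2637, 0.2311]
tool_rot: [3.142, 0.0, 2.928]
contact_force: [0.7, -0.3, -0.3]
gripper_width: 0.403
grasp_force: 0.0
```

>>> carry_out([
  [[-50,-36,0,0,-0.2],[-100,-72,0,0,-0.2],[-150,-108,0,0,-0.2],[-200,-144,10,0,-0.2],[-250,-180,20,0,-0.2]],
])

```text
time: 1.4
ee_pos: [0.5027, 0.0345, 0.2111]
tool_rot: [3.141, 0.001, 2.926]
contact_force: [0.1, 1.2, 1.5]
gripper_width: 0.403
grasp_force: 0.0
```

>>> carry_out([
  [[-49.7,-36.2,10,0,-0.2],[-49.7,-36.2,10,0,-0.2],[-49.7,-36.2,10,0,-0.2],[-49.7,-36.2,10,0,-0.2],[-49.7,-36.2,10,0,-0.2]],
])

```text
time: 2.02
ee_pos: [0.5422, -0.0085, 0.2021]
tool_rot: [3.141, 0.001, 2.928]
contact_force: [0.5, -0.1, 0.2]
gripper_width: 0.401
grasp_force: 0.0
```

```bash
python3 look.py b wrist side; python3 -c "
from mv import *
obs()
import cv2
a=cv2.imread('pics/b_wrist.png');b=cv2.imread('pics/b_side.png')
cv2.imwrite('pics/b2.png',np.hstack([cv2.resize(a,(480,300)),cv2.resize(b[120:270,240:400],(320,300))]))"
```

```text
wrist {'fovy': 65.70646984690485, 'cx': 317.79660546322526, 'cy': 203.5639281443246, 'eye': [0.4674, 0.0076, 0.3436], 'orientation': [-0.3031, -0.0006, 1.3589]}
side {'fovy': 56.41702415606475, 'cx': 323.3500091288647, 'cy': 200.5782993662051, 'eye': [0.1743, -0.8369, 0.6209], 'orientation': [1.0542, 0.0038, -0.4075]}
t 2.12 case [  -7.8 -115.1  202. ] rot [3.141e+00 1.000e-03 2.928e+00] F [-0.5 -0.6  1.5] w 34.2 gf 0.0
```

View pics/b2.png

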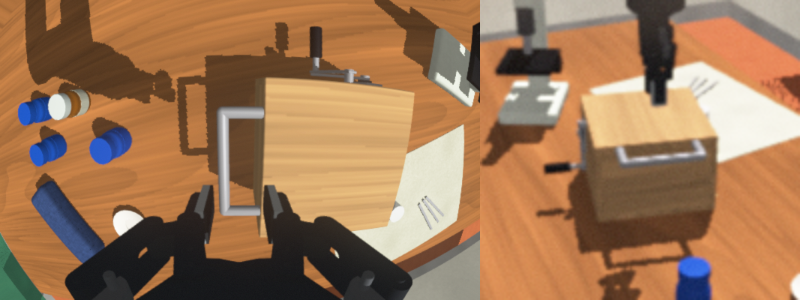

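The wrist view shows the bar as a line from (224,112) to (222,210), with the fingers either side of it. The tool is a bit short in y. I'll check the bar's line from this view.

```bash
python3 - <<'E'
from mv import *; from cam import *; import cv2
f=load('b_wrist');F=foc(f)
def fish(u,v,z):
    x,y=u-f['cx'],v-f['cy'];r=np.hypot(x,y);a=r/F
    d=rot(f)@np.array([np.sin(a)*x/r,-np.sin(a)*y/r,-np.cos(a)]);return f['eye']+d*(z-f['eye'][2])/d[2]
h=cv2.cvtColor(f['color'],cv2.COLOR_RGB2HSV)
for v in (165,185,205,225,245,265):
    row=h[v,270:345]; k=np.where((row[:,1]<70)&(row[:,2]>70))[0]+270
    if len(k): print(v,k.min(),k.max(),case(fish((k.min()+k.max())/2,v,.1175)).round(1), case(fish(k.min(),v,.1175)).round(1),case(fish(k.max(),v,.1175)).round(1))
E
```

```text
165 289 304 [ -43.7 -130.6  117.5] [ -43.7 -136.2  117.5] [ -43.7 -125.1  117.5]
185 289 304 [ -28.4 -130.8  117.5] [ -28.4 -136.5  117.5] [ -28.4 -125.2  117.5]
205 290 305 [ -12.6 -130.3  117.5] [ -12.6 -136.1  117.5] [ -12.6 -124.6  117.5]
225 291 305 [   3.9 -130.2  117.5] [   3.9 -135.7  117.5] [   3.8 -124.7  117.5]
245 292 305 [  21.2 -130.2  117.5] [  21.2 -135.4  117.5] [  21.1 -124.9  117.5]
265 270 305 [  39.7 -139.7  117.5] [  40.  -154.5  117.5] [  39.5 -125.2  117.5]
```

>>> carry_out([
  [[-8,-15.3,0,0,-0.2],[-8,-15.3,30,0,-0.2],[-8,-15.3,60,0,-0.2],[-8,-15.3,85,0,-0.2],[-8,-15.3,103,0,-0.2]],
])

```text
time: 2.75
ee_pos: [0.5466, -0.027, 0.097]
tool_rot: [-3.141, -0.001, 2.926]
contact_force: [0.6, -0.2, -0.9]
gripper_width: 0.399
grasp_force: 0.0
```

>>> carry_out([
  [[0,0,0,0,-0.2],[0,0,0,0,-1],[0,0,0,0,-1],[0,0,0,0,-1],[0,0,0,0,-1]],
])

```text
time: 3.38
ee_pos: [0.548, -0.0261, 0.0997]
tool_rot: [3.141, 0.002, 2.927]
contact_force: [-0.3, 2.7, 6.3]
gripper_width: 0.118
grasp_force: 58.9
```

```bash
python3 - <<'E'
from mv import *
obs()
# arc of bar from angle 0: relative (y,z)
L=np.hypot(220,7.5);g=np.arctan2(7.5,220)
for th in np.arange(0,1.55,.05): print(round(th,2),round(220-L*np.cos(th+g),1),round(L*np.sin(th+g)-7.5,1),end=' | ')
E
```

```text
t 3.38 case [   1.4 -130.8   99.7] rot [3.141e+00 2.000e-03 2.927e+00] F [-0.8  2.6  6.3] w 10.0 gf 58.9
0.0 0.0 0.0 | 0.05 0.6 11.0 | 0.1 1.8 21.9 | 0.15 3.6 32.8 | 0.2 5.9 43.6 | 0.25 8.7 54.2 | 0.3 12.0 64.7 | 0.35 15.9 75.0 | 0.4 20.3 85.1 | 0.45 25.2 94.9 | 0.5 30.5 104.6 | 0.55 36.4 113.9 | 0.6 42.7 122.9 | 0.65 49.4 131.6 | 0.7 56.6 140.0 | 0.75 64.1 147.9 | 0.8 72.1 155.5 | 0.85 80.4 162.7 | 0.9 89.1 169.5 | 0.95 98.1 175.8 | 1.0 107.4 181.7 | 1.05 117.0 187.1 | 1.1 126.9 192.0 | 1.15 137.0 196.4 | 1.2 147.3 200.3 | 1.25 157.7 203.6 | 1.3 168.4 206.5 | 1.35 179.1 208.8 | 1.4 190.0 210.6 | 1.45 200.9 211.8 | 1.5 211.9 212.5 |
```

>>> carry_out([
  [[0,0.3,-6,0,-1],[0,0.9,-14,0,-1],[0,2.2,-24.5,0,-1],[0,3.7,-33.5,0,-1],[0,5.9,-43.6,0,-1]],
])

```text
time: 4.0
ee_pos: [0.549, -0.0208, 0.1422]
tool_rot: [-3.141, 0.002, 2.927]
contact_force: [6.2, -0.6, -4.8]
gripper_width: 0.114
grasp_force: 58.4
```

```bash
python3 -c "
from mv import *
obs()"
```

```text
t 4.0 case [   1.3 -125.4  142.2] rot [-3.141e+00  2.000e-03  2.927e+00] F [ 6.2  0.7 -4.8] w 9.7 gf 58.4
```

>>> carry_out([
  [[0,4.8,-16.9,0,-1],[0,10.8,-33.4,0,-1],[0,18.3,-49.4,0,-1],[0,26.9,-64.8,0,-1],[0,36.8,-79.3,0,-1]],
])

```text
time: 4.62
ee_pos: [0.5565, 0.0132, 0.2222]
tool_rot: [-3.138, 0.002, 2.925]
contact_force: [1.9, -8.4, -0.5]
gripper_width: 0.114
grasp_force: 58.5
```

>>> carry_out([
  [[0,10.9,-13.8,0,-1],[0,23,-26.6,0,-1],[0,36,-38.4,0,-1],[0,49.9,-49.2,0,-1],[0,64.7,-58.8,0,-1]],
])

```text
time: 5.25
ee_pos: [0.5704, 0.0757, 0.2836]
tool_rot: [-3.137, 0.004, 2.924]
contact_force: [-5.9, -11.4, 14.6]
gripper_width: 0.112
grasp_force: 61.8
```

>>> carry_out([
  [[0,7.6,-4.4,0,-1],[0,15.5,-8.4,0,-1],[0,23.5,-12.1,0,-1],[0,31.6,-15.5,0,-1],[0,39.9,-18.6,0,-1]],
])

```text
time: 5.88
ee_pos: [0.5792, 0.116, 0.3023]
tool_rot: [-3.14, 0.005, 2.925]
contact_force: [-3.6, -6.5, 14.1]
gripper_width: 0.113
grasp_force: 63.8
```

```bash
python3 -c "
from mv import *
o=obs();c=case(o['ee_pos']);print('ang',np.arctan2(c[2]+19-110,90-c[1])-.0341, np.hypot(c[2]+19-110,90-c[1]))"
```

```text
t 5.88 case [  1.6  14.7 302.3] rot [-3.14   0.005  2.925] F [-2.1 -7.1 14.1] w 9.6 gf 63.8
ang 1.1943525589848634 224.30094416989263
```

>>> carry_out([
  [[0,0,-1.5,0,-0.65],[0,0,-2.5,0,-0.65],[0,0,-2.5,0,-0.65],[0,3,-3.2,0,-0.65],[0,6,-4,0,-0.65]],
])

```text
time: 6.5
ee_pos: [0.5795, 0.1237, 0.3024]
tool_rot: [-3.142, -0.0, 2.927]
contact_force: [-0.0, -1.4, 1.5]
gripper_width: 0.177
grasp_force: 0.6
```

```bash
python3 look.py c wrist side top>/dev/null; python3 -c "
from mv import *
o=obs();c=case(o['ee_pos']);print('ang',np.arctan2(c[2]+19-110,90-c[1])-.0341, np.hypot(c[2]+19-110,90-c[1]))
import cv2
a=cv2.imread('pics/c_wrist.png');b=cv2.imread('pics/c_side.png')
cv2.imwrite('pics/c2.png',np.hstack([cv2.resize(a[:200,260:460],(400,400)),cv2.resize(b[100:240,240:380],(400,400))]))"
```

```text
t 6.65 case [2.000e-01 2.250e+01 3.024e+02] rot [ 3.142 -0.     2.927] F [-0.4 -1.   0.3] w 14.9 gf 0.4
ang 1.2275454347379067 221.9429449364912
```

View pics/c2.png

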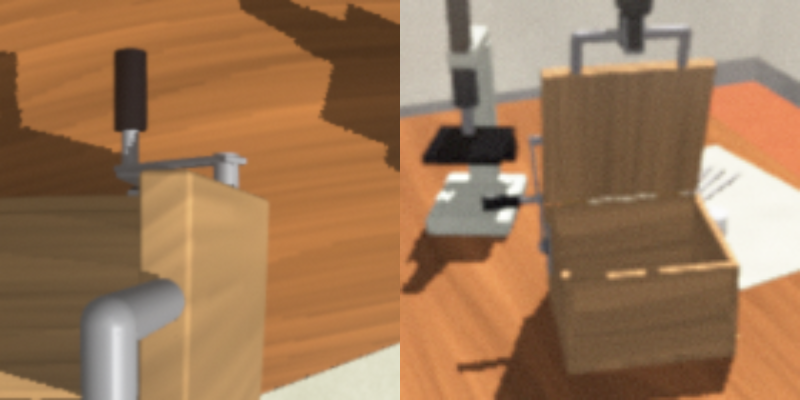

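The lid is up on the outer finger. The wrist crop shows the knob axis at x=131 between y=50 and y=130, and the side view shows the knob at about (275,171). The stay still bends to the free-edge side. From the knob position I'll predict where it goes straight.

```bash
cat > knob.py <<'E'
from mv import *; from cam import *
import cv2,sys
from scipy.optimize import brentq
def rayany(f,u,v,fish):
    if not fish: return ray(f,u,v)
    x,y=u-f['cx'],v-f['cy'];r=np.hypot(x,y);a=r/foc(f)
    return f['eye'],rot(f)@np.array([np.sin(a)*x/r,-np.sin(a)*y/r,-np.cos(a)])
def onx(f,u,v,x,fish=False):
    e,d=rayany(f,u,v,fish);e=case(e);d=Rc.T@d;return (e+d*(x-e[0])/d[0])
lp=lambda th:np.array([90-90*np.cos(th)+7.5*np.sin(th),110+90*np.sin(th)+7.5*np.cos(th)])
def knobpos(th,s,side=1):
    a=np.array([40,80+s]);b=lp(th);m=(a+b)/2;d=np.linalg.norm(b-a);h=np.sqrt(max(63**2-d*d/4,0));u=(b-a)/d
    return m+side*h*np.array([-u[1],u[0]])
thmax=lambda s:brentq(lambda t:np.linalg.norm(lp(t)-[40,80+s])-126,.9,1.7)
E
python3 - <<'E'
from knob import *
f=load('c_wrist');g=load('c_side')
kw=onx(f,325.5,45,-140,True);ks=onx(g,275.5,171,-140);print('wrist',kw,'side',ks)
A=0;b=0
for e,d in(rayany(f,325.5,45,True),rayany(g,275.5,171,False)):
    d=d/np.linalg.norm(d);P=np.eye(3)-np.outer(d,d);A=A+P;b=b+P@e
print('tri',case(np.linalg.solve(A,b)))
for s in range(-4,5): 
    t=thmax(s);print(s,round(t,3),[knobpos(th,s).round(1).tolist() for th in(1.2,1.22,1.24) if th<t])
E
```

```text
wrist [-140.           29.49164318  145.20676112] side [-140.           -1.7905532   157.54020992]
tri [-139.38825795   29.38583939  143.38236357]
-4 1.272 [[38.9, 139.0], [41.8, 139.0], [45.2, 138.8]]
-3 1.296 [[36.9, 139.9], [39.5, 140.0], [42.3, 140.0]]
-2 1.32 [[35.1, 140.8], [37.5, 141.0], [40.1, 141.0]]
-1 1.345 [[33.5, 141.7], [35.8, 141.9], [38.2, 142.0]]
0 1.37 [[32.1, 142.5], [34.3, 142.7], [36.5, 142.9]]
1 1.395 [[30.8, 143.3], [32.9, 143.6], [35.0, 143.8]]
2 1.42 [[29.5, 144.1], [31.5, 144.4], [33.6, 144.7]]
3 1.445 [[28.4, 144.9], [30.3, 145.3], [32.3, 145.5]]
4 1.471 [[27.3, 145.7], [29.2, 146.1], [31.1, 146.4]]
```

>>> carry_out([
  [[0,5.3,-1.6,0,-0.65],[0,10.6,-3.1,0,-0.65],[0,15.9,-4.5,0,-0.65],[0,21.2,-5.8,0,-0.65],[0,26.5,-7,0,-0.65]],
])

```text
time: 7.28
ee_pos: [0.5854, 0.1499, 0.3097]
tool_rot: [3.141, 0.0, 2.927]
contact_force: [-0.5, -1.3, 0.3]
gripper_width: 0.174
grasp_force: 0.3
```

```bash
python3 look.py d wrist >/dev/null; python3 - <<'E'
from knob import *
obs()
f=load('d_wrist');im=f['color'].astype(int)
m=((im.max(2)<60)).astype(np.uint8);m[100:]=0;m[:,:280]=0;m[:,400:]=0
k,l,st,c=cv2.connectedComponentsWithStats(m)
for i in range(1,k):
    if st[i,4]>150: print(st[i],c[i])
f0=load('c_wrist');m0=(f0['color'].max(2)<60).astype(np.uint8);m0[100:]=0;m0[:,:280]=0;m0[:,400:]=0
k,l,s0,c0=cv2.connectedComponentsWithStats(m0);print([(s0[i].tolist(),c0[i]) for i in range(1,k) if s0[i,4]>150])
for i in range(1,len(c)):
    if st[i,4]>150: print(onx(f,*c[i],-140,True))
for s in np.arange(-1,5,.5): 
    t=thmax(s);print(s,round(t,3),[knobpos(th,s).round(1).tolist() for th in(1.32,1.34,1.36) if th<t])
E
```

```text
t 7.33 case [3.000e-01 4.980e+01 3.098e+02] rot [3.141 0.    2.927] F [ 0.5 -1.   0.1] w 14.7 gf 0.5
[304  27  14  39 533] [310.50281426  45.684803  ]
[([318, 25, 15, 40, 549], array([324.48816029,  44.53005464]))]
[-140.           42.10094645  147.97356025]
-1.0 1.345 [[50.0, 141.2], [55.0, 140.2]]
-0.5 1.357 [[48.3, 142.0], [52.1, 141.3]]
0.0 1.37 [[46.9, 142.6], [50.2, 142.2], [54.6, 141.3]]
0.5 1.382 [[45.7, 143.2], [48.7, 142.9], [52.3, 142.3]]
1.0 1.395 [[44.6, 143.8], [47.4, 143.6], [50.6, 143.1]]
1.5 1.407 [[43.6, 144.4], [46.2, 144.2], [49.2, 143.8]]
2.0 1.42 [[42.6, 144.9], [45.2, 144.8], [47.9, 144.5]]
2.5 1.433 [[41.8, 145.5], [44.2, 145.4], [46.8, 145.1]]
3.0 1.445 [[41.0, 146.0], [43.3, 145.9], [45.8, 145.7]]
3.5 1.458 [[40.2, 146.5], [42.5, 146.5], [44.9, 146.3]]
4.0 1.471 [[39.4, 147.0], [41.7, 147.0], [44.0, 146.9]]
4.5 1.484 [[38.7, 147.5], [40.9, 147.5], [43.2, 147.4]]
```

>>> carry_out([
  [[0,3,-0.6,0,-0.65],[0,6,-1.1,0,-0.65],[0,9,-1.6,0,-0.65],[0,12,-2,0,-0.65],[0,15,-2.4,0,-0.65]],
])

```text
time: 7.95
ee_pos: [0.5885, 0.1643, 0.312]
tool_rot: [3.142, 0.0, 2.927]
contact_force: [-0.5, -0.8, -0.1]
gripper_width: 0.177
grasp_force: 0.1
```

```bash
python3 look.py e wrist >/dev/null; python3 - <<'E'
from knob import *
o=obs();yb=case(o['ee_pos'])[1]-2;th0=np.arccos((90-yb)/220.13)-.0341
f=load('e_wrist');im=f['color']
m=((im.max(2)<60)).astype(np.uint8);m[100:]=0;m[:,:270]=0;m[:,400:]=0
k,l,st,c=cv2.connectedComponentsWithStats(m)
for i in range(1,k):
    if st[i,4]>150: print(st[i],c[i],onx(f,*c[i],-140,True))
print(th0)
for s in np.arange(1,5,.5): 
    t=thmax(s);print(s,round(t,3),[knobpos(th,s).round(1).tolist() for th in(th0-.01,th0,th0+.01) if th<t])
E
```

```text
t 8.0 case [3.00e-01 6.42e+01 3.12e+02] rot [ 3.141 -0.     2.927] F [-1.   0.2 -0. ] w 14.9 gf 0.0
[298  28  14  38 525] [304.5047619   46.39428571] [-140.           50.9540579   147.29932286]
1.4099895899922317
1.0 1.395 []
1.5 1.407 [[57.1, 142.1]]
2.0 1.42 [[54.6, 143.3], [56.9, 142.7], [61.6, 141.2]]
2.5 1.433 [[52.8, 144.2], [54.7, 143.8], [56.9, 143.2]]
3.0 1.445 [[51.4, 145.0], [53.0, 144.6], [54.8, 144.2]]
3.5 1.458 [[50.1, 145.7], [51.6, 145.4], [53.2, 145.1]]
4.0 1.471 [[49.0, 146.4], [50.4, 146.1], [51.8, 145.9]]
4.5 1.484 [[48.0, 147.0], [49.3, 146.8], [50.6, 146.6]]
```

>>> carry_out([
  [[0,2,-0.2,0,-0.65],[0,4,-0.4,0,-0.65],[0,6,-0.6,0,-0.65],[0,6,-0.6,0,-0.65],[0,6,-0.6,0,-0.65]],
])

```text
time: 8.62
ee_pos: [0.5897, 0.17, 0.3126]
tool_rot: [-3.142, 0.0, 2.927]
contact_force: [-0.1, 0.4, 0.1]
gripper_width: 0.173
grasp_force: 0.0
```

>>> carry_out([
  [[0,1,-0.1,0,-0.65],[0,2,-0.2,0,-0.65],[0,2,-0.2,0,-0.65],[0,2,-0.2,0,-0.65],[0,2,-0.2,0,-0.65]],
])

```text
time: 9.25
ee_pos: [0.5901, 0.1719, 0.3128]
tool_rot: [-3.141, -0.0, 2.927]
contact_force: [0.1, -0.9, -0.3]
gripper_width: 0.177
grasp_force: 0.2
```

>>> carry_out([
  [[0,1,-0.1,0,-0.65],[0,2,-0.1,0,-0.65],[0,2,-0.1,0,-0.65],[0,2,-0.1,0,-0.65],[0,2,-0.1,0,-0.65]],
])

```text
time: 9.88
ee_pos: [0.5906, 0.1739, 0.3129]
tool_rot: [3.142, 0.0, 2.927]
contact_force: [0.2, 0.1, -0.1]
gripper_width: 0.172
grasp_force: 0.2
```

>>> carry_out([
  [[0,0.5,-0.1,0,-0.65],[0,1,-0.1,0,-0.65],[0,1.5,-0.1,0,-0.65],[0,1.5,-0.1,0,-0.65],[0,1.5,-0.1,0,-0.65]],
])

```text
time: 10.5
ee_pos: [0.5909, 0.1754, 0.313]
tool_rot: [3.142, 0.0, 2.927]
contact_force: [-0.7, 0.1, 0.5]
gripper_width: 0.173
grasp_force: 0.3
```

```bash
cat > m.py <<'E'
from knob import *
import subprocess
n=sys.argv[1];subprocess.run(['python3','look.py',n,'wrist'],stdout=subprocess.DEVNULL)
o=obs();yb=case(o['ee_pos'])[1]-2;th0=np.arccos((90-yb)/220.13)-.0341
f=load(n+'_wrist');im=f['color']
m=((im.max(2)<60)).astype(np.uint8);m[100:]=0;m[:,:270]=0;m[:,400:]=0
k,l,st,c=cv2.connectedComponentsWithStats(m)
for i in range(1,k):
    if st[i,4]>150: print(st[i],c[i],onx(f,*c[i],-140,True))
print(th0)
for s in np.arange(2,5,.5): 
    t=thmax(s);print(s,round(t,3),[knobpos(th,s).round(1).tolist() for th in(th0-.01,th0,th0+.01) if th<t])
E
python3 m.py g
```

```text
this script no longer has the robotException ignored in: <_io.TextIOWrapper mode='rw' encoding='UTF-8'>
Traceback (most recent call last):
BrokenPipeError: [Errno 32] Broken pipe
```

Two processes can't both hold the robot. I'll take the picture in-process.

```bash
sed -i 's/^import subprocess$//; s/;subprocess.run.*$/;f=env.grab_frame("wrist");np.savez(f"pics\/{n}_wrist.npz",**f)/; s/^f=load(n+.*);im/im/' m.py; sed -i "s/^im=.*/im=f['color']/" m.py; python3 m.py g
```

```text
t 10.6 case [  0.4  75.1 313. ] rot [-3.142  0.     2.927] F [-0.2 -1.   0.4] w 14.9 gf 0.3
[301  29  15  38 494] [308.08906883  47.32793522] [-140.           65.57771879  143.3503403 ]
1.4600749408723428
2.0 1.42 []
2.5 1.433 []
3.0 1.445 []
3.5 1.458 [[59.3, 143.5]]
4.0 1.471 [[56.9, 144.7], [59.2, 144.0], [63.0, 142.7]]
4.5 1.484 [[55.2, 145.6], [57.0, 145.2], [59.1, 144.5]]
```

>>> carry_out([
  [[0,0.5,0,0,-0.65],[0,1,0,0,-0.65],[0,1,0,0,-0.65],[0,1,0,0,-0.65],[0,1,0,0,-0.65]],
])

```text
time: 11.22
ee_pos: [0.5911, 0.1763, 0.313]
tool_rot: [3.142, 0.0, 2.927]
contact_force: [-0.6, -1.9, 0.9]
gripper_width: 0.174
grasp_force: 0.6
```

```bash
python3 m.py h|head -2
```

```text
t 11.28 case [  0.4  76.1 313. ] rot [-3.142  0.     2.927] F [ 0.5 -1.4  1.3] w 14.5 gf 0.6
[300  29  14  38 498] [306.1686747   47.04216867] [-140.           64.71962972  144.87086915]
```

>>> carry_out([
  [[0,0.5,0,0,-0.65],[0,1,0,0,-0.65],[0,1,0,0,-0.65],[0,1,0,0,-0.65],[0,1,0,0,-0.65]],
])

```text
time: 11.9
ee_pos: [0.5913, 0.1773, 0.313]
tool_rot: [-3.142, 0.0, 2.927]
contact_force: [-0.5, -1.7, 1.4]
gripper_width: 0.17
grasp_force: 1.1
```

```bash
python3 m.py i|head -2
```

```text
t 11.95 case [  0.4  77.1 313. ] rot [-3.142  0.     2.927] F [-0.2 -1.5  3.3] w 15.0 gf 1.1
[298  29  14  38 495] [304.81010101  47.35555556] [-140.           64.30704732  143.32261507]
```

>>> carry_out([
  [[0,0.5,0,0,-0.65],[0,1,0,0,-0.65],[0,1,0,0,-0.65],[0,1,0,0,-0.65],[0,1,0,0,-0.65]],
])

```text
time: 12.58
ee_pos: [0.5916, 0.1782, 0.313]
tool_rot: [-3.142, 0.0, 2.927]
contact_force: [-1.8, -3.0, 2.1]
gripper_width: 0.173
grasp_force: 1.6
```

```bash
python3 m.py j|head -2
```

```text
t 12.62 case [  0.4  78.1 313.1] rot [3.142 0.    2.927] F [-0.1 -3.1  2.4] w 14.8 gf 1.6
[297  29  14  38 506] [303.66205534  47.38932806] [-140.           64.16575462  143.16834915]
```

>>> carry_out([
  [[0,0.5,0,0,-0.65],[0,1,0,0,-0.65],[0,1.5,0,0,-0.65],[0,2,0,0,-0.65],[0,2,0,0,-0.65]],
])

```text
time: 13.25
ee_pos: [0.592, 0.1802, 0.313]
tool_rot: [-3.141, 0.0, 2.927]
contact_force: [-1.3, -5.2, 4.3]
gripper_width: 0.174
grasp_force: 2.4
```

```bash
python3 m.py k|head -2
```

```text
t 13.3 case [  0.4  80.1 313. ] rot [-3.141  0.     2.927] F [-0.2 -5.1  2.8] w 14.8 gf 2.4
[295  29  15  38 489] [301.95501022  47.25357873] [-140.           64.46918686  143.88627072]
```

>>> carry_out([
  [[0,0,0,0,-0.4],[0,0,0,0,-0.3],[0,0,0,0,-0.2],[0,0,0,0,-0.2],[0,0,0,0,-0.2]],
])

```text
time: 13.92
ee_pos: [0.5919, 0.1804, 0.3129]
tool_rot: [3.142, -0.0, 2.927]
contact_force: [-0.7, -0.4, -0.4]
gripper_width: 0.398
grasp_force: 0.1
```

```bash
python3 m.py l|head -2; python3 -c "
from knob import *
for s in (3.5,3.75,4,4.25):
  t=thmax(s);print(s,t,knobpos(t,s),knobpos(t-.03,s,-1))
f=load('l_wrist');cv2.imwrite('pics/l.png',f['color'][:,:,::-1])"
```

```text
t 13.97 case [3.00e-01 8.02e+01 3.13e+02] rot [ 3.141 -0.     2.927] F [-1.4 -0.  -0.7] w 34.1 gf 0.1
[300  30  14  37 509] [306.48722986  47.82318271] [-140.           69.02684041  141.21101982]
3.5 1.4580929680225334 [ 63.66528637 141.88625027] [ 70.08512697 138.85237244]
3.75 1.464465000817658 [ 63.95292091 142.01883884] [ 70.3451497  138.96025167]
4 1.470844971134505 [ 64.2409569  142.14960025] [ 70.60548628 139.06636187]
4.25 1.4772326110202967 [ 64.52937017 142.27852746] [ 70.86611426 139.17069729]
```

View pics/l.png

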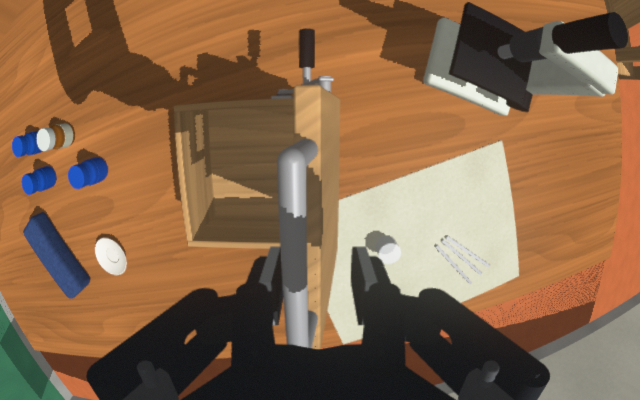

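The jaws are now open and the knob has jumped past straight to the hinge side (y 64.5 → 69 mm). In the wrist view the bar lies near the outer finger, so I'll ease the tool towards the free edge and check that nothing follows.

>>> carry_out([
  [[0,-2,0,0,-0.2],[0,-4,0,0,-0.2],[0,-6,0,0,-0.2],[0,-8,0,0,-0.2],[0,-9,0,0,-0.2]],
])

```text
time: 14.6
ee_pos: [0.59, 0.1713, 0.313]
tool_rot: [3.142, 0.0, 2.927]
contact_force: [0.0, 0.2, 0.3]
gripper_width: 0.4
grasp_force: 0.0
```

```bash
cat >> m.py <<'E'
h=cv2.cvtColor(im,cv2.COLOR_RGB2HSV)
zb=110+220.13*np.sin(1.47)
for v in (170,190,200):
    r=h[v,270:340]; k=np.where((r[:,1]<70)&(r[:,2]>70))[0]+270
    if len(k):
        e,d=rayany(f,(k.min()+k.max())/2,v,True);q=e+d*(zb/1000-e[2])/d[2];print('bar',k.min(),k.max(),case(q).round(1))
E
python3 m.py n|grep -v '^[2-5]'; python3 - <<'E'
from mv import *; from cam import *
t=load('a_top')
E
```

```text
t 14.65 case [  0.4  71.  313. ] rot [-3.142  0.     2.927] F [-0.   0.7  0.1] w 34.0 gf 0.0
[310  30  14  37 497] [316.30985915  47.91549296] [-140.           69.48883381  140.06021235]
1.4409678301242996
bar 295 323 [-51.4  67.4 329. ]
bar 295 323 [-42.8  67.3 329. ]
bar 296 323 [-38.5  67.5 329. ]
```

Locked: the bar stays at y=67.4 mm (lid ≈1.434 rad) with no contact. Next I fetch the jar.

>>> carry_out([
  [[0,0,-25,0,-0.2],[0,0,-50,0,-0.1],[0,0,-55,0,0.3],[15,-40,-55,0,0.3],[27,-90,-55,0,0.3]],
])

```text
time: 15.28
ee_pos: [0.5437, 0.0891, 0.3664]
tool_rot: [-3.141, -0.002, 2.929]
contact_force: [1.0, -0.8, -0.6]
gripper_width: 0.647
grasp_force: 0.0
```

>>> carry_out([
  [[10,-50,0,0,0.3],[20,-100,0,0,0.3],[30,-150,20,0,0.3],[40,-200,45,0,0.3],[42,-250,70,0,0.3]],
])

```text
time: 15.9
ee_pos: [0.449, -0.1472, 0.2965]
tool_rot: [3.142, -0.0, 2.927]
contact_force: [0.5, -0.4, 0.4]
gripper_width: 0.65
grasp_force: 0.0
```

>>> carry_out([
  [[0,-40,40,0,0.3],[0,-80,80,0,0.3],[0,-116,110,0,0.3],[0,-116,130,0,0.3],[0,-116,130,0,0.3]],
])

```text
time: 16.52
ee_pos: [0.4236, -0.2585, 0.1651]
tool_rot: [3.139, -0.005, 2.926]
contact_force: [0.0, 0.4, 0.2]
gripper_width: 0.65
grasp_force: 0.0
```

```bash
python3 - <<'E'
from knob import *
o=obs()
f=env.grab_frame('wrist');np.savez('pics/p_wrist.npz',**f);cv2.imwrite('pics/p.png',f['color'][:,:,::-1])
t=env.grab_frame('top');h=cv2.cvtColor(t['color'],cv2.COLOR_RGB2HSV)
print(case(np.array([.4252,-.2593,0])))
h=cv2.cvtColor(f['color'],cv2.COLOR_RGB2HSV)
m=((h[...,1]<50)&(h[...,2]>150)).astype(np.uint8)
k,l,st,c=cv2.connectedComponentsWithStats(m)
for i in range(1,k):
    if st[i,4]>300:
        e,d=rayany(f,*c[i],True);print(st[i],c[i],case(e+d*(.07-e[2])/d[2]).round(1))
E
```

```text
t 16.52 case [ -70.5 -384.4  165.1] rot [ 3.139 -0.005  2.926] F [-0.   0.4  0.2] w 55.2 gf 0.0
[ -68.78014981 -384.83434227    0.        ]
[ 291  184   49   47 1791] [315.34059185 207.21161362] [ -70.6 -386.    70. ]
[  0 275  40  81 839] [ 17.61620977 317.23957092] [ 115.1 -860.9   70. ]
[ 560  313   80   87 4917] [603.2529998  366.06609721] [242.5 146.9  70. ]
```

View pics/p.png

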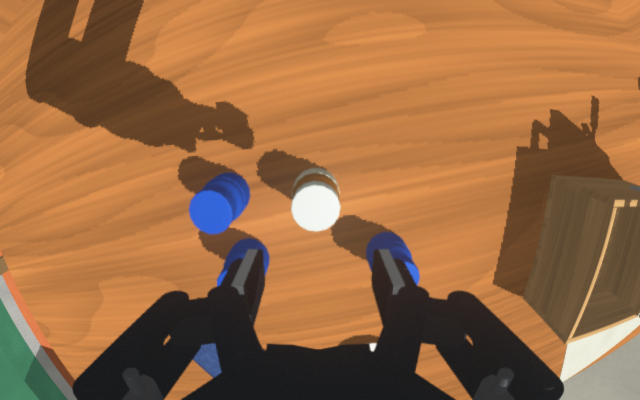

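The wrist view shows the white cap at (315,207), centred between the fingers, with the blue jars clear of them laterally. Descend and grip.

>>> carry_out([
  [[0,-1,35,0,0.3],[0,-1,70,0,0.3],[0,-1,100,0,0.3],[0,-1,120,0,0.3],[0,-1,129,0,0.3]],
])

```text
time: 17.25
ee_pos: [0.4257, -0.26, 0.039]
tool_rot: [-3.142, 0.0, 2.928]
contact_force: [0.4, 0.0, 1.4]
gripper_width: 0.648
grasp_force: 0.0
```

>>> carry_out([
  [[0,0,0,0,0.3],[0,0,0,0,0],[0,0,0,0,-0.2],[0,0,0,0,-0.2],[0,0,0,0,-0.2]],
])

```text
time: 17.88
ee_pos: [0.4264, -0.2612, 0.0407]
tool_rot: [-3.14, 0.003, 2.927]
contact_force: [0.1, -0.2, 7.3]
gripper_width: 0.448
grasp_force: 59.7
```

>>> carry_out([
  [[0,0,-10,0,-0.2],[0,0,-40,0,-0.2],[0,0,-80,0,-0.2],[0,0,-120,0,-0.2],[0,0,-140,0,-0.2]],
])

```text
time: 18.5
ee_pos: [0.426, -0.2609, 0.1823]
tool_rot: [-3.14, 0.003, 2.927]
contact_force: [0.3, 0.3, -2.8]
gripper_width: 0.45
grasp_force: 59.5
```

```bash
python3 - <<'E'
from knob import *
o=obs()
f=env.grab_frame('wrist');s=env.grab_frame('side')
cv2.imwrite('pics/q.png',np.hstack([cv2.resize(f['color'],(480,300)),cv2.resize(s['color'][150:300,250:410],(320,300))])[:,:,::-1])
E
```

```text
t 18.5 case [ -67.7 -386.3  182.3] rot [-3.140e+00  3.000e-03  2.927e+00] F [ 0.2  0.4 -2.8] w 38.2 gf 59.5
```

View pics/q.png

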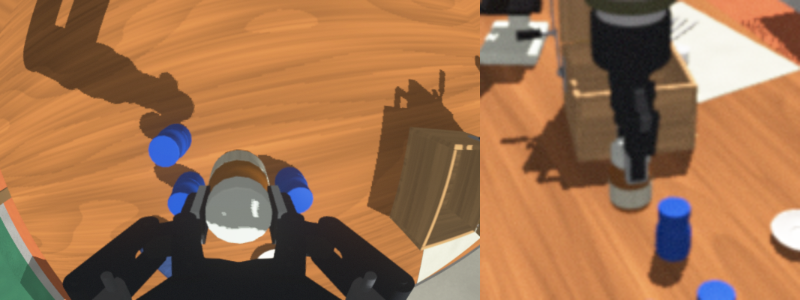

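>>> carry_out([
  [[-6,30,0,0,-0.2],[-15,75,0,0,-0.2],[-24,125,0,0,-0.2],[-33,175,0,0,-0.2],[-42,225,0,0,-0.2]],
])

```text
time: 19.23
ee_pos: [0.5138, -0.0478, 0.1776]
tool_rot: [-3.141, -0.002, 2.927]
contact_force: [0.5, -0.6, -1.4]
gripper_width: 0.451
grasp_force: 59.7
```

>>> carry_out([
  [[-9,45,0,0,-0.2],[-17,85,0,0,-0.2],[-24,115,0,0,-0.2],[-26,129,0,0,-0.2],[-26,129,0,0,-0.2]],
])

```text
time: 19.85
ee_pos: [0.5665, 0.0713, 0.178]
tool_rot: [-3.141, -0.002, 2.928]
contact_force: [0.4, -0.2, -1.7]
gripper_width: 0.45
grasp_force: 59.7
```

```bash
python3 - <<'E'
from knob import *
obs()
E
```

```text
t 19.85 case [ -1.3 -31.7 178. ] rot [-3.141e+00 -2.000e-03  2.928e+00] F [ 0.5 -0.1 -1.7] w 38.2 gf 59.7
```

>>> carry_out([
  [[0,0,25,0,-0.2],[0,0,55,0,-0.2],[0,0,85,0,-0.2],[0,0,108,0,-0.2],[0,0,120,0,-0.2]],
])

```text
time: 20.48
ee_pos: [0.5677, 0.0704, 0.06]
tool_rot: [3.141, 0.001, 2.926]
contact_force: [1.2, 17.0, 31.9]
gripper_width: 0.451
grasp_force: 63.9
```

>>> carry_out([
  [[0,0,1,0,-0.2],[0,0,2,0,-0.2],[0,0,3,0,-0.2],[0,0,4,0,-0.2],[0,0,4,0,-0.2]],
])

```text
time: 21.1
ee_pos: [0.569, 0.0716, 0.0571]
tool_rot: [3.139, 0.004, 2.926]
contact_force: [3.7, 8.5, 2.9]
gripper_width: 0.452
grasp_force: 64.2
```

```bash
python3 - <<'E'
from knob import *
obs()
E
```

```text
t 21.1 case [  1.1 -30.8  57.1] rot [3.139 0.004 2.926] F [1.8 9.1 2.9] w 38.4 gf 64.2
```

```bash
python3 - <<'E'
from knob import *
o=obs();print('M case',(Rc.T@o['moment']).round(2))
f=env.grab_frame('wrist');np.savez('pics/r_wrist.npz',**f);s=env.grab_frame('side');np.savez('pics/r_side.npz',**s)
q=cv2.imread('pics/q.png')[:,:480]
now=cv2.resize(f['color'],(480,300))[:,:,::-1]
cv2.imwrite('pics/r.png',np.vstack([np.hstack([q[120:300,130:350],now[120:300,130:350]]).repeat(1,0),cv2.resize(s['color'][120:270,250:430],(440,366))[:,:,::-1]]))
E
```

```text
t 21.1 case [  1.1 -30.8  57.1] rot [3.139 0.004 2.926] F [1.8 9.1 2.9] w 38.4 gf 64.2
M case [ 0.92 -0.24  0.02]
```

View pics/r.png

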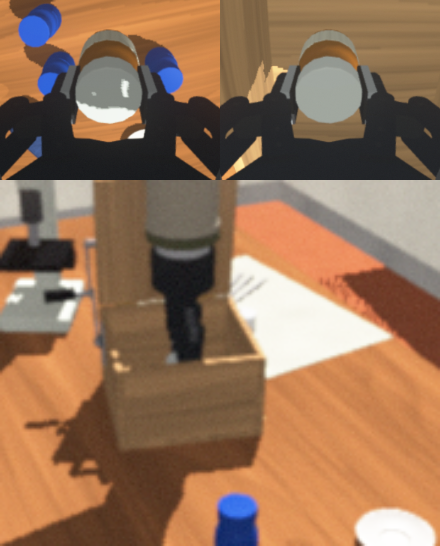

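The jar sits unchanged in the grip, but the left knuckle is touching the -y rim (left wall edge at about (265,90) in the right-hand crop). I'll lift, move towards the case centre and lower again.

>>> carry_out([
  [[0,0,-8,0,-0.2],[0,0,-18,0,-0.2],[0,10,-20,0,-0.2],[0,20,-20,0,-0.2],[0,28,-20,0,-0.2]],
])

```text
time: 21.82
ee_pos: [0.5729, 0.0992, 0.0746]
tool_rot: [-3.141, -0.001, 2.927]
contact_force: [0.5, 0.2, -1.2]
gripper_width: 0.447
grasp_force: 63.9
```

>>> carry_out([
  [[0,0,0,0,-0.2],[0,0,0,0,-0.2],[0,0,5,0,-0.2],[0,0,10,0,-0.2],[0,0,10,0,-0.2]],
])

```text
time: 22.45
ee_pos: [0.5724, 0.0981, 0.0641]
tool_rot: [-3.141, -0.001, 2.927]
contact_force: [-0.2, 0.7, -2.2]
gripper_width: 0.448
grasp_force: 63.9
```

```bash
python3 - <<'E'
from knob import *
obs()
E
```

```text
t 22.45 case [-1.2 -4.2 64.1] rot [-3.141e+00 -1.000e-03  2.927e+00] F [-0.4  0.7 -2.2] w 38.1 gf 63.9
```

>>> carry_out([
  [[0,0,3,0,-0.2],[0,0,6,0,-0.2],[0,0,9,0,-0.2],[0,0,11,0,-0.2],[0,0,11,0,-0.2]],
])

```text
time: 23.08
ee_pos: [0.5729, 0.0984, 0.0537]
tool_rot: [-3.141, -0.0, 2.927]
contact_force: [0.7, -0.5, -1.7]
gripper_width: 0.452
grasp_force: 63.9
```

>>> carry_out([
  [[0,0,0.5,0,-0.2],[0,0,1,0,-0.2],[0,0,1.5,0,-0.2],[0,0,2,0,-0.2],[0,0,2,0,-0.2]],
])

```text
time: 23.7
ee_pos: [0.573, 0.0984, 0.0519]
tool_rot: [-3.142, -0.0, 2.927]
contact_force: [0.2, -0.1, -0.5]
gripper_width: 0.449
grasp_force: 63.9
```

>>> carry_out([
  [[0,0,0.5,0,-0.2],[0,0,1,0,-0.2],[0,0,1,0,-0.2],[0,0,1,0,-0.2],[0,0,1,0,-0.2]],
])

```text
time: 24.32
ee_pos: [0.5731, 0.0984, 0.051]
tool_rot: [-3.142, 0.0, 2.927]
contact_force: [0.3, -1.0, -1.5]
gripper_width: 0.449
grasp_force: 63.9
```

>>> carry_out([
  [[0,0,0.5,0,-0.2],[0,0,1,0,-0.2],[0,0,1,0,-0.2],[0,0,1,0,-0.2],[0,0,1,0,-0.2]],
])

```text
time: 24.95
ee_pos: [0.5731, 0.0984, 0.05]
tool_rot: [-3.142, 0.0, 2.927]
contact_force: [0.5, 0.2, -2.2]
gripper_width: 0.451
grasp_force: 63.9
```

>>> carry_out([
  [[0,0,0.5,0,-0.2],[0,0,1,0,-0.2],[0,0,1.5,0,-0.2],[0,0,1.5,0,-0.2],[0,0,1.5,0,-0.2]],
])

```text
time: 25.58
ee_pos: [0.5732, 0.0984, 0.0488]
tool_rot: [3.142, 0.0, 2.927]
contact_force: [-2.6, -0.2, 3.6]
gripper_width: 0.446
grasp_force: 64.6
```

Floor contact, gently, at z = 48.8 mm. Release and withdraw.

>>> carry_out([
  [[0,0,0,0,0],[0,0,0,0,0.1],[0,0,0,0,0.2],[0,0,0,0,0.25],[0,0,0,0,0.25]],
])

```text
time: 26.2
ee_pos: [0.5731, 0.0984, 0.0484]
tool_rot: [3.142, -0.0, 2.927]
contact_force: [0.0, -0.3, 0.5]
gripper_width: 0.625
grasp_force: 0.0
```

>>> carry_out([
  [[0,0,-5,0,0.25],[0,0,-15,0,0.25],[0,0,-30,0,0.25],[0,0,-50,0,0.25],[0,0,-80,0,0.25]],
])

```text
time: 26.82
ee_pos: [0.5727, 0.0984, 0.1298]
tool_rot: [-3.141, -0.001, 2.927]
contact_force: [0.5, 0.1, 0.5]
gripper_width: 0.628
grasp_force: 0.0
```

```bash
python3 - <<'E'
from knob import *
obs()
f=env.grab_frame('wrist');np.savez('pics/s_wrist.npz',**f)
h=cv2.cvtColor(f['color'],cv2.COLOR_RGB2HSV)
m=((h[...,1]<50)&(h[...,2]>130)).astype(np.uint8)
k,l,st,c=cv2.connectedComponentsWithStats(m)
for i in range(1,k):
    if st[i,4]>300:
        e,d=rayany(f,*c[i],True);print(st[i],c[i],case(e+d*(.078-e[2])/d[2]).round(1))
m=((f['color'].max(2)<60)).astype(np.uint8)
k,l,st,c=cv2.connectedComponentsWithStats(m)
for i in range(1,k):
    if st[i,4]>150: print('dark',st[i],c[i],onx(f,*c[i],-140,True))
E
```

```text
t 26.82 case [ -0.9  -3.9 129.8] rot [-3.141e+00 -1.000e-03  2.927e+00] F [0.4 0.2 0.5] w 53.4 gf 0.0
[ 555    0   79   96 3513] [592.7028181   44.12040991] [-157.2  226.1   78. ]
[473  27  17  35 404] [481.18811881  41.25990099] [-131.7  106.    78. ]
[ 488   65  108   30 1316] [562.90273556  78.01139818] [-118.9  185.2   78. ]
[ 289  191   59   59 2742] [318.09591539 220.87527352] [-5.1 -3.6 78. ]
[  66  295   44   48 1393] [ 87.4178033  318.86647523] [ 106.1 -238.2   78. ]
[ 414  352   40   46 1031] [433.69447139 371.25800194] [150.9 107.4  78. ]
dark [464   0  27  28 546] [475.08608059  11.18681319] [-140.           83.58203999  111.88834349]
dark [625  19  15  77 898] [633.07572383  56.49554566] [-140.          212.53597816  131.97256883]
dark [   75   250   487   150 33696] [319.12146842 349.54754274] [-140.           -4.44122621  335.85433376]
```

```bash
python3 - <<'E'
from knob import *
t=load('a_top')
for uv,z in [((219,232),.02),((204,256),.02),((219,232),.1),((204,256),.1),((185,218),.28),((188,232),.28)]: print(uv,z,case(plane(t,*uv,z)).round())
f=load('n_wrist')
E
```

```text
(219, 232) 0.02 [-138.  233.   20.]
(204, 256) 0.02 [-224.  259.   20.]
(219, 232) 0.1 [-142.  216.  100.]
(204, 256) 0.1 [-223.  240.  100.]
(185, 218) 0.28 [-135.  275.  280.]
(188, 232) 0.28 [-169.  257.  280.]
```

>>> carry_out([
  [[0,0,-40,0,-0.2],[10,0,-70,0,-0.2],[60,0,-70,0,-0.2],[110,0,-70,0,-0.2],[152,0,-70,0,-0.2]],
])

```text
time: 27.5
ee_pos: [0.4234, 0.1311, 0.1998]
tool_rot: [3.141, 0.002, 2.927]
contact_force: [-0.6, 0.5, 0.1]
gripper_width: 0.401
grasp_force: 0.0
```

>>> carry_out([
  [[0,20,0,0,-0.2],[0,45,0,0,-0.2],[0,65,0,0,-0.2],[0,74,0,0,-0.2],[0,74,0,0,-0.2]],
])

```text
time: 28.12
ee_pos: [0.4404, 0.2033, 0.1985]
tool_rot: [-3.141, -0.0, 2.928]
contact_force: [0.1, -0.8, 0.0]
gripper_width: 0.398
grasp_force: 0.0
```

```bash
python3 - <<'E'
from knob import *
obs()
f=env.grab_frame('wrist');np.savez('pics/u_wrist.npz',**f)
im=f['color'];g=env.grab_frame('side')
m=((im.max(2)<60)).astype(np.uint8)
k,l,st,c=cv2.connectedComponentsWithStats(m)
for i in range(1,k):
    if st[i,4]>100:
        e,d=rayany(f,*c[i],True);print('dark',st[i],c[i],case(e+d*(.139-e[2])/d[2]).round(1))
m=((g['color'].max(2)<50)).astype(np.uint8);m[:150]=0;m[200:]=0;m[:,:255]=0;m[:,:300]*=1;m[:,300:]=0
k,l,st,c=cv2.connectedComponentsWithStats(m)
print([(st[i].tolist(),c[i].round(1).tolist()) for i in range(1,k) if st[i,4]>20])
E
```

```text
t 28.12 case [-152.6   70.4  198.5] rot [-3.141 -0.     2.928] F [ 0.2 -0.7  0. ] w 33.9 gf 0.0
dark [ 500  133  129  119 4749] [564.92524742 196.1836176 ] [-173.6  284.4  139. ]
dark [306 211  21  56 616] [312.89123377 241.42694805] [-138.2   67.   139. ]
dark [   87   247   463   153 35694] [314.42494537 350.1151454 ] [-32.1  67.8 139. ]
[([255, 150, 25, 7, 146], [266.3, 153.2]), ([269, 165, 11, 5, 33], [273.4, 167.0])]
```

>>> carry_out([
  [[0,-1.5,20,0,-0.2],[0,-1.5,40,0,-0.2],[0,-1.5,58,0,-0.2],[0,-1.5,70,0,-0.2],[0,-1.5,74,0,-0.2]],
])

```text
time: 28.85
ee_pos: [0.4396, 0.2013, 0.1236]
tool_rot: [-3.141, -0.001, 2.927]
contact_force: [0.2, 0.5, 0.0]
gripper_width: 0.397
grasp_force: 0.0
```

>>> carry_out([
  [[0,0,0,0,-0.3],[0,0,0,0,-0.45],[0,0,0,0,-0.5],[0,0,0,0,-0.5],[0,0,0,0,-0.5]],
])

```text
time: 29.48
ee_pos: [0.4401, 0.2016, 0.1246]
tool_rot: [3.141, 0.0, 2.927]
contact_force: [-0.4, -0.8, 0.1]
gripper_width: 0.246
grasp_force: 0.0
```

```bash
python3 - <<'E'
from knob import *
o=obs();print((Rc.T@o['moment']).round(2))
E
```

```text
t 29.48 case [-152.6   68.7  124.6] rot [3.141 0.    2.927] F [-0.2 -0.9  0.1] w 20.9 gf 0.0
[ 0.01 -0.01 -0.  ]
```

>>> carry_out([
  [[0,0,0,0,-0.6],[0,0,0,0,-0.7],[0,0,0,0,-1],[0,0,0,0,-1],[0,0,0,0,-1]],
])

```text
time: 30.1
ee_pos: [0.4401, 0.2018, 0.1246]
tool_rot: [3.141, 0.0, 2.927]
contact_force: [-1.8, 2.4, 2.3]
gripper_width: 0.161
grasp_force: 58.8
```

```bash
python3 - <<'E'
from knob import *
from scipy.optimize import brentq
o=obs()
s=3.9;tm=thmax(s);piv=np.array([40,80+s]);k0=knobpos(tm-.03,s,-1);print('locked knob',k0,'thmax',tm)
a0=np.arctan2(*(k0-piv)[::-1])
thk=np.array([0,.02,.1,.25,.5,.75,1,1.2,1.3,1.4,tm-.03,tm])
for th in thk: print(round(th,2),np.degrees(np.arctan2(*(knobpos(th,s)-piv)[::-1])%(2*np.pi)).round(1),(knobpos(th,s)-k0).round(1))
E
```

```text
t 30.1 case [-152.6   68.8  124.6] rot [3.141 0.    2.927] F [-2.3  1.9  2.3] w 13.7 gf 58.8
locked knob [ 70.50131542 139.02413045] thmax 1.4682920475333276
0.0 205.5 [-87.4 -82.2]
0.02 203.4 [-88.3 -80.1]
0.1 195.2 [-91.3 -71.6]
0.25 180.9 [-93.5 -56.1]
0.5 159.1 [-89.4 -32.7]
0.75 138.6 [-77.8 -13.5]
1.0 118.4 [-60.5   0.3]
1.2 101.6 [-43.1   6.6]
1.3 92.4 [-33.1   7.8]
1.4 81.6 [-21.3   7.2]
1.44 76.2 [-15.5   6.1]
1.47 67.5 [-6.4  3.1]
```

>>> carry_out([
  [[0,-2,-1,0,-1],[0,-4.4,-2.1,0,-1],[0,-7.5,-3.3,0,-1],[0,-11.6,-4.7,0,-1],[0,-15.9,-5.7,0,-1]],
])

```text
time: 30.72
ee_pos: [0.4366, 0.1857, 0.1304]
tool_rot: [3.142, 0.0, 2.927]
contact_force: [-2.2, 2.3, 4.3]
gripper_width: 0.158
grasp_force: 59.2
```

```bash
python3 - <<'E'
from knob import *
obs()
def rows(a,bs):
    p=lambda d:63*np.array([np.cos(np.radians(d)),np.sin(np.radians(d))])
    print(a,[[0,round((p(b)-p(a))[0],1),round(-(p(b)-p(a))[1],1),0,-1] for b in bs])
seq=[78,82,86,90,94,98,102,106,110,114,118,122,126,130,134,138,142,146,150,154,158,162,166,170,174,178,181.5,185,188,191,194,196,198,200,202,203.5]
for i in range(0,35,5): rows(seq[i],seq[i+1:i+6])
E
```

```text
t 30.73 case [-152.6   52.4  130.4] rot [3.142 0.    2.927] F [-2.6  1.7  4.3] w 13.5 gf 59.2
78 [[0, np.float64(-4.3), np.float64(-0.8), 0, -1], [0, np.float64(-8.7), np.float64(-1.2), 0, -1], [0, np.float64(-13.1), np.float64(-1.4), 0, -1], [0, np.float64(-17.5), np.float64(-1.2), 0, -1], [0, np.float64(-21.9), np.float64(-0.8), 0, -1]]
98 [[0, np.float64(-4.3), np.float64(0.8), 0, -1], [0, np.float64(-8.6), np.float64(1.8), 0, -1], [0, np.float64(-12.8), np.float64(3.2), 0, -1], [0, np.float64(-16.9), np.float64(4.8), 0, -1], [0, np.float64(-20.8), np.float64(6.8), 0, -1]]
118 [[0, np.float64(-3.8), np.float64(2.2), 0, -1], [0, np.float64(-7.5), np.float64(4.7), 0, -1], [0, np.float64(-10.9), np.float64(7.4), 0, -1], [0, np.float64(-14.2), np.float64(10.3), 0, -1], [0, np.float64(-17.2), np.float64(13.5), 0, -1]]
138 [[0, np.float64(-2.8), np.float64(3.4), 0, -1], [0, np.float64(-5.4), np.float64(6.9), 0, -1], [0, np.float64(-7.7), np.float64(10.7), 0, -1], [0, np.float64(-9.8), np.float64(14.5), 0, -1], [0, np.float64(-11.6), np.float64(18.6), 0, -1]]
158 [[0, np.float64(-1.5), np.float64(4.1), 0, -1], [0, np.float64(-2.7), np.float64(8.4), 0, -1], [0, np.float64(-3.6), np.float64(12.7), 0, -1], [0, np.float64(-4.2), np.float64(17.0), 0, -1], [0, np.float64(-4.5), np.float64(21.4), 0, -1]]
178 [[0, np.float64(-0.0), np.float64(3.8), 0, -1], [0, np.float64(0.2), np.float64(7.7), 0, -1], [0, np.float64(0.6), np.float64(11.0), 0, -1], [0, np.float64(1.1), np.float64(14.2), 0, -1], [0, np.float64(1.8), np.float64(17.4), 0, -1]]
194 [[0, np.float64(0.6), np.float64(2.1), 0, -1], [0, np.float64(1.2), np.float64(4.2), 0, -1], [0, np.float64(1.9), np.float64(6.3), 0, -1], [0, np.float64(2.7), np.float64(8.4), 0, -1], [0, np.float64(3.4), np.float64(9.9), 0, -1]]
```

The stay is broken, with low forces. Easing down the arc.

>>> carry_out([
  [[0,-4.3,-1.0,0,-1],[0,-8.7,-1.6,0,-1],[0,-13.1,-1.9,0,-1],[0,-17.5,-1.9,0,-1],[0,-21.9,-1.5,0,-1]],
])

```text
time: 31.35
ee_pos: [0.4318, 0.1641, 0.1314]
tool_rot: [-3.141, -0.0, 2.927]
contact_force: [-0.4, -2.1, 0.9]
gripper_width: 0.16
grasp_force: 59.0
```

>>> carry_out([
  [[0,-4.3,0.8,0,-1],[0,-8.6,1.8,0,-1],[0,-12.8,3.2,0,-1],[0,-16.9,4.8,0,-1],[0,-20.8,6.8,0,-1]],
])

```text
time: 31.98
ee_pos: [0.4273, 0.1439, 0.1246]
tool_rot: [-3.141, -0.0, 2.927]
contact_force: [-0.7, -3.5, 0.0]
gripper_width: 0.165
grasp_force: 58.9
```

```bash
python3 - <<'E'
from knob import *
obs()
E
```

```text
t 31.98 case [-152.7    9.6  124.6] rot [-3.141 -0.     2.927] F [ 0.  -3.5  0. ] w 14.0 gf 58.9
```

>>> carry_out([
  [[0,-3.8,2.2,0,-1],[0,-7.5,4.7,0,-1],[0,-10.9,7.4,0,-1],[0,-14.2,10.3,0,-1],[0,-17.2,13.5,0,-1]],
])

```text
time: 32.6
ee_pos: [0.4235, 0.1271, 0.1109]
tool_rot: [-3.141, -0.001, 2.927]
contact_force: [-0.9, -4.9, -1.7]
gripper_width: 0.162
grasp_force: 58.8
```

>>> carry_out([
  [[0,-2.8,3.4,0,-1],[0,-5.4,6.9,0,-1],[0,-7.7,10.7,0,-1],[0,-9.8,14.5,0,-1],[0,-11.6,18.6,0,-1]],
])

```text
time: 33.22
ee_pos: [0.4209, 0.1158, 0.092]
tool_rot: [-3.141, -0.001, 2.927]
contact_force: [0.0, -4.5, -3.8]
gripper_width: 0.16
grasp_force: 58.5
```

```bash
python3 - <<'E'
from knob import *
obs()
E
```

```text
t 33.23 case [-153.   -19.3   92. ] rot [-3.141e+00 -1.000e-03  2.927e+00] F [ 1.  -4.4 -3.8] w 13.6 gf 58.5
```

>>> carry_out([
  [[0,-1.5,4.1,0,-1],[0,-2.7,8.4,0,-1],[0,-3.6,12.7,0,-1],[0,-4.2,17,0,-1],[0,-4.5,21.4,0,-1]],
])

```text
time: 33.85
ee_pos: [0.42, 0.1118, 0.0707]
tool_rot: [-3.141, -0.001, 2.927]
contact_force: [-2.6, -3.6, -6.2]
gripper_width: 0.164
grasp_force: 58.5
```

>>> carry_out([
  [[0,0,3.8,0,-1],[0,0.2,7.7,0,-1],[0,0.6,11,0,-1],[0,1.1,14.2,0,-1],[0,1.8,17.4,0,-1]],
])

```text
time: 34.48
ee_pos: [0.4205, 0.1137, 0.0536]
tool_rot: [-3.142, -0.001, 2.927]
contact_force: [-3.7, -3.4, -7.9]
gripper_width: 0.161
grasp_force: 58.5
```

```bash
python3 - <<'E'
from knob import *
obs()
E
```

```text
t 34.48 case [-152.9  -21.4   53.6] rot [-3.142e+00 -1.000e-03  2.927e+00] F [-2.9 -4.1 -7.9] w 13.7 gf 58.5
```

>>> carry_out([
  [[0,0.6,2.1,0,-1],[0,1.2,4.2,0,-1],[0,1.9,6.3,0,-1],[0,2.7,8.4,0,-1],[0,3.4,9.9,0,-1]],
])

```text
time: 35.1
ee_pos: [0.4213, 0.117, 0.0439]
tool_rot: [-3.142, -0.0, 2.927]
contact_force: [-4.3, -2.0, -8.1]
gripper_width: 0.157
grasp_force: 58.5
```

>>> carry_out([
  [[0,0.2,0.4,0,-1],[0,0.4,0.8,0,-1],[0,0.5,1.1,0,-1],[0,0.7,1.4,0,-1],[0,0.7,1.4,0,-1]],
])

```text
time: 35.72
ee_pos: [0.4217, 0.1173, 0.0429]
tool_rot: [-3.141, -0.0, 2.927]
contact_force: [-6.6, -3.5, -5.8]
gripper_width: 0.163
grasp_force: 58.8
```

>>> carry_out([
  [[0,0.2,0.4,0,-1],[0,0.3,0.8,0,-1],[0,0.4,1,0,-1],[0,0.4,1,0,-1],[0,0.4,1,0,-1]],
])

```text
time: 36.35
ee_pos: [0.422, 0.1174, 0.0422]
tool_rot: [-3.141, 0.0, 2.927]
contact_force: [-7.4, -6.8, -1.6]
gripper_width: 0.161
grasp_force: 59.2
```

```bash
python3 - <<'E'
from knob import *
obs()
E
```

```text
t 36.35 case [-152.3  -17.5   42.2] rot [-3.141  0.     2.927] F [-5.8 -8.2 -1.6] w 13.6 gf 59.2
```

>>> carry_out([
  [[0,-0.5,0.2,0,-1],[0,-1,0.4,0,-1],[0,-1.3,0.4,0,-1],[0,-1.3,0.4,0,-1],[0,-1.3,0.4,0,-1]],
])

```text
time: 36.98
ee_pos: [0.4222, 0.1169, 0.0422]
tool_rot: [3.141, 0.001, 2.927]
contact_force: [-6.5, -2.3, -2.2]
gripper_width: 0.164
grasp_force: 59.2
```

```bash
python3 - <<'E'
from knob import *
obs()
E
```

```text
t 36.98 case [-152.   -18.    42.2] rot [3.141e+00 1.000e-03 2.927e+00] F [-5.9 -3.6 -2.2] w 13.9 gf 59.2
```

```bash
python3 - <<'E'
from knob import *
g=env.grab_frame('side');np.savez('pics/v_side.npz',**g);a=load('a_side')['color'];b=g['color']
for n,im in(('a',a),('b',b)):
    h=cv2.cvtColor(im,cv2.COLOR_RGB2HSV)
    out=[]
    for u in (315,325,335,345):
        k=np.where((h[185:210,u,1]<80)&(h[185:210,u,2]>110))[0]+185
        out.append((u,k.tolist()))
    print(n,out)
p=cv2.phaseCorrelate(np.float32(cv2.cvtColor(a[165:225,300:360],7)),np.float32(cv2.cvtColor(b[165:225,300:360],7)));print(p)
E
```

```text
a [(315, [199, 200, 201]), (325, [198, 199, 200]), (335, [197, 198, 199]), (345, [196, 197, 198])]
b [(315, [199, 200, 201]), (325, [198, 199, 200]), (335, [197, 198, 199]), (345, [191, 196, 197, 198])]
((-0.04391505428070985, -0.01722217516800484), 0.9656680864757962)
```

The handle is back on exactly its original pixels, so the lid is shut. Release and back away.

>>> carry_out([
  [[0,0,0,0,-0.6],[0,0,0,0,-0.5],[0,0,0,0,-0.3],[0,0,0,0,-0.2],[0,0,0,0,-0.2]],
])

```text
time: 37.65
ee_pos: [0.4217, 0.1167, 0.0414]
tool_rot: [3.141, 0.0, 2.927]
contact_force: [-1.0, -0.0, -0.4]
gripper_width: 0.396
grasp_force: 0.0
```

>>> carry_out([
  [[0,0,-15,0,-0.2],[0,0,-40,0,-0.2],[0,0,-80,0,-0.2],[0,0,-120,0,-0.2],[0,0,-160,0,-0.2]],
])

```text
time: 38.28
ee_pos: [0.4215, 0.1167, 0.2038]
tool_rot: [3.141, 0.001, 2.927]
contact_force: [-0.0, 0.3, 0.3]
gripper_width: 0.397
grasp_force: 0.0
```

```bash
python3 - <<'E'
from knob import *
obs()
g=env.grab_frame('side');a=load('a_side')['color'];b=g['color'];t=env.grab_frame('top')['color'];t0=load('a_top')['color']
print(cv2.phaseCorrelate(np.float32(cv2.cvtColor(a[165:225,300:360],7)),np.float32(cv2.cvtColor(b[165:225,300:360],7))))
d=(cv2.absdiff(t,t0).max(2)>40).astype(np.uint8);d=cv2.morphologyEx(d,cv2.MORPH_OPEN,np.ones((3,3)))
k,l,st,c=cv2.connectedComponentsWithStats(d);print([st[i].tolist() for i in range(1,k)])
E
```

```text
t 38.27 case [-152.6  -18.3  203.8] rot [3.141e+00 1.000e-03 2.927e+00] F [-0.1  0.3  0.3] w 33.7 gf 0.0
((0.0019616302139802144, -0.05992292722847736), 0.974680960840649)
[[8, 216, 316, 184, 19202], [408, 250, 20, 22, 312], [320, 279, 104, 121, 5010], [304, 376, 14, 24, 215], [321, 379, 35, 21, 433]]
```

Only the jar and the arm (with its shadow) have changed, and the lid is shut with the tool clear. Handing in.

```bash
python3 -c "
from workcell import env
print(env.close_job())"
```

```text
the job is handed in; nothing more can be done
None
```

The jar is upright in the case and the lid is fully shut, with nothing else moved and the job handed in at about 38 s; on the first attempt to lower the jar, the gripper touched the case rim at 32 N when last read (limit 40 N), so I lifted and re-placed it nearer the centre.

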